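Crank the specimen table up

ROBOT

A 6-joint arm with a two-finger parallel gripper is mounted at the origin on the work surface. World frame = base frame: x ahead of the robot, y to its left, z up, the work surface at z = 0. Lengths are in mm, angles in rad, forces in N, time in s.
With the tool pointing down it reaches from about 250 to 800 mm from the base axis. Payload 3.9 kg.
Tool frame: the origin (TCP) lies on the centre line of the jaws, within the pads' length; the fingertips stand 17 mm ahead of it and the grasp point (between the pads) lies 2 mm behind it (robot.tip_extent is the z of the fingertips in the tool frame, in mm); z points along the fingers, y is the line along which they close (so a half turn about z gives the same grasp; the last joint's range is limited). The gripper opens to 85 mm and grips with 20 to 120 N. Pads are 22 mm wide; open, the fingers measure 114 mm over their backs; the gripper's body (76 mm by 85 mm) begins 54 mm behind the grasp point. The pads swing forward as they close: fully open they stand 13 mm farther back than shut.
Start: joints at [-1.307, 0.26, -0.138, 1.173, 0, 1.571], TCP at [136.89, -506.83, 248.304] pointing down, gripper open.
Joint ranges: [-2.78, 2.78], [-0.83, 1.72], [-1.28, 1.37], [-1.9, 2.12], [-1.57, 1.48], [-3.14, 3.14]. Speed limits (rad/s): [2.57, 2.57, 3.14, 3.14, 3.14, 3.14].

INTERFACE

Orientations are given as a unit quaternion [x, y, z, w].
In Python, from rig import robot, imaging gives the robot as it stands. The module is installed in compiled form; this text tells all that it offers.
- The arm moves only by the tool apply_moves, never from a script. Its argument "rows" is a list of rows, each a list of 3 entries, a list of its own where there are three numbers: the closure, from -1 (fully open) to 1 (shut), so that 0 is half open, then the shift along the tool's x, y, z in cm, then the turn, a rotation vector about the tool's x, y, z in degrees. In form: [[claw, [x, y, z], [ax, ay, az]], ...]. A call has exactly 5 rows; each row is the pose to reach, as a shift and turn from the pose commanded when the call began, along the tool's axes at that moment; what a row does not reach only later rows make up. A row lasts 1/10 s, in which the tool goes at most 50 mm and 8.59 degrees, less where a joint would pass 70% of its speed; a pose out of reach is approached as far as the arm can. A call with a gripper value outside its range is refused whole. The fingers move at their own pace and stop on an object; "squeeze" is the grip in N (left out, the last holds). Time passes only in rows, so rows that repeat a pose let the fingers close, or fill a call up. It gives the time, the measured TCP pose, the force, the opening and the grip force at its end, in the units of the state.
- robot.state(): the state, without advancing time (a new reading comes with each control period).
- imaging.read_camera(name): name is "scene" or "side" or "wrist"; returns (picture, depth): 384x512x3 uint8, blue, green, red; 384x512 float32, mm along the optical axis (not along the pixel's ray), 0 where there is no reading.
- imaging.camera_params(name): a dict with "mtx" (3x3 intrinsics, pixels), "extrinsics" (4x4, takes a point from camera to world coordinates). Camera axes: x right, y down, z forward; pixel columns grow to the right and rows downward; lengths in mm; the calibration is good to about 2 mm. A picture is of the moment at which its call begins: read the wrist's pose just before it. camera_params takes no time and is no camera call; for the wrist camera it gives the pose at the moment of the call.
- robot.job_done(): hands the job in; it is judged then, once.
The state is a dict: "clock": time; "joints": joint angles; "joint_vel": joint speeds; "effort": joint torques, N m; "tool_pos": TCP position; "ee_rot": TCP orientation; "contact_force": force on the tool from outside, world axes, zero at the start; "torque": the same for the moment, N m; "finger_gap": finger opening in mm; "gripper_force": force on a finger pad.
Only numpy, scipy, OpenCV 4.12 (cv2) and the standard library are available. Lean on these libraries where they do the work, as an engineer would, in place of code of your own. Each camera call takes 0.05 s, during which the arm holds its last target. There are 200 camera calls.

TASK

Take the loose hand crank from its black stand, put it down the round well of the lift unit and, feeling gently for the hidden hex, seat it fully home. Then wind it clockwise until the specimen table is all the way up at its stop, and let go, leaving the crank standing seated in the well. Never force it (a light push of about 10 N and a light turn are enough) and leave the other things on the bench alone.

Things in the scene. Friction and masses are not known exactly. Their poses are not given: they have to be found in the camera images.
- crank: Loose steel crank, about 0.5 kg, upright. Origin: centre of the shank's lower end; z up, x along the arm to the handle. Hex 30 mm across flats (two flats face +x, -x), z 0-20 mm; collar 40 mm diameter, z 20-48, lower rim bevelled 3 mm; neck 16 mm diameter, z 48-72; arm 18 mm wide (y), z 72-94, x -30 to 95; black upright handle 20 mm diameter at x 80, z 94-136, fixed to the arm.
- crank_grip (a point): Centre of the crank's arm straight above the shank, 83 mm above the shank's lower end. Grip the arm's 18 mm width here, fingers closing along the crank's y; free below it down to the collar, 35 mm lower.
- stand: Black block 75 x 75 x 30 mm fixed to the bench, with a round hole 44 mm in diameter, 22 mm deep, in which the crank stands loosely. Origin: centre of its underside. The crank lifts straight out.
- fixture: Grey lift unit fixed to the bench, 130 x 290 x 85 mm. Origin: on its underside, z up. The well is in the higher block at its -y end (110 x 110 mm, 85 mm high), centred 80 mm from the origin; the specimen table is at its +y end.
- well (a point): Centre of the well's mouth, on the top face of the unit's higher block, 85 mm above the bench. Round bore 42 mm in diameter, mouth bevelled 3 mm, 40 mm deep down to the face of the hidden hex drive.
- drive_face (a point): On the well's axis 40 mm below its mouth: top of the drive, with a hex socket 31.2 mm across flats, 16 mm deep (crank home = 56 to 58 mm below the mouth). Its angle is unknown: the crank enters only when turned to match within 4 degrees (every 60), else it rests here. The socket is sprung: pushed, it gives up to 4 mm (5 N rising to 13 N), then is solid; light rubbing does not turn it.
- table_top (a point): Centre of the upper face of the square aluminium specimen table (120 x 120 x 12 mm), which carries a coupon clamp reaching 30 mm above it.
- lift (a joint): Height of the table in m above its lowest: 0 to 0.0084 at the start, 0.0208 at the upper stop, which is hard. Turning the seated crank clockwise seen from above raises it 8 mm per radian, 1.5 to 2.6 rad in all, against 0.2 to 0.3 N m of friction; it stays where it is left, so the crank can be let go and gripped again.
- wrench: Bystander: steel open wrench, 170 mm. Leave alone.
- screwdriver: Bystander: red-handled screwdriver, 180 mm. Leave alone.
- caliper: Bystander: steel caliper with black display, 200 mm. Leave alone.
- hexkey: Bystander: dark L-shaped hex key, 100 mm. Leave alone.
- screw1: Bystander: steel cap screw, 38 mm. Leave alone.
- screw2: Bystander: another steel cap screw, 38 mm. Leave alone.
- postbase: Bystander: upright aluminium post 25 mm diameter, 87 mm tall, on a dark 60 mm disc. Leave alone.
Things that resemble listed ones, but are neither listed nor needed, are in the scene too. What is shaped like the crank but pink is not meant.

How it is judged:
By the outcome, as a careful person would: the job done as asked, in the order asked, and still so for the second after the job is handed in, with the robot touching nothing.
It also fails if it takes over 72 s, if anything falls off the work surface, if the arm or the gripper's body presses on something with over 40 N, if the wrist force passes 120 N, or if a joint passes its speed limit or range.

## Working session

There is one attempt and no reset: what is moved stays moved. The work goes in short steps, Python scripts to look and compute and a tool call to move; the robot and the scene stay as the last step left them, time stands still between calls to the robot, and variables do not carry over. Pictures are saved under pics/ and viewed, at most 10 in all, crops included, and the job is handed in when it is done.

Besides the shell and the picture viewer there is one more tool, called after "Call:" as name(argument=value, ...), one argument or row to a line, values as JSON. apply_moves: Moves the arm, as the interface text tells. Its arguments: {"type":"object","properties":{"rows":{"type":"array","items":{"type":"array"}},"squeeze":{"type":"number"}},"required":["rows"]}

```bash
mkdir -p pics; cat > h.py <<'E'
import numpy as np,cv2
from rig import robot,imaging
def snap(n,f):
    P=imaging.camera_params(n); im,d=imaging.read_camera(n); cv2.imwrite('pics/%s.png'%f,im); np.savez('pics/%s.npz'%f,im=im,d=d,K=P['mtx'],E=P['extrinsics']); return im,d,P
def cloud(f):
    z=np.load('pics/%s.npz'%f); d=z['d'];K=z['K'];E=z['E']
    v,u=np.mgrid[:384,:512]; p=np.stack([(u-K[0,2])/K[0,0]*d,(v-K[1,2])/K[1,1]*d,d],-1)@E[:3,:3].T+E[:3,3]; p[d==0]=np.nan
    return z['im'],p
def ray(f,u,v,h):
    z=np.load('pics/%s.npz'%f);K=z['K'];E=z['E']
    r=E[:3,:3]@np.linalg.inv(K)@[u,v,1]; o=E[:3,3]; return o+r*(h-o[2])/r[2]
E
python3 - <<'E'
from h import *
a=snap('scene','s0')[0];b=snap('side','d0')[0];snap('wrist','w0')
cv2.imwrite('pics/ab.png',cv2.resize(np.vstack([a,b]),None,fx=.78,fy=.78))
print(robot.state())
E
```

```text
{'clock': 0.15, 'joints': array([-1.30700181e+00,  2.60542154e-01, -1.39096132e-01,  1.17272981e+00,
        1.94392461e-06,  1.57083422e+00]), 'joint_vel': array([ 1.46942581e-04, -1.15227183e-04,  3.94025639e-03, -7.49437420e-04,
        1.03655734e-04, -7.16273081e-05]), 'effort': array([-2.14948784e-05, -4.06005764e+01,  2.54166716e+01,  1.26749455e-02,
        5.34996730e-05, -4.73753389e-06]), 'tool_pos': array([ 136.75587915, -506.33462649,  247.64253084]), 'ee_rot': array([ 9.91316345e-01,  1.31496335e-01, -1.02407021e-04, -7.79184726e-04]), 'contact_force': array([0.19753015, 0.20293979, 0.12653389]), 'torque': array([-0.00223321, -0.00308356,  0.0203945 ]), 'gripper_force': 0.0, 'finger_gap': 85.28337410251031}
```

View pics/ab.png

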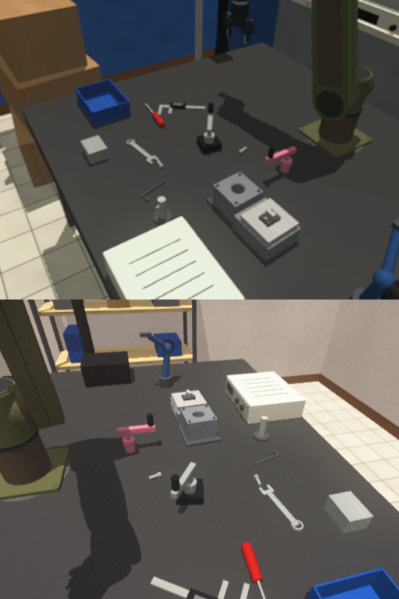

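The scene picture (top) shows the steel crank in its black stand at about (267,170) and a pink look-alike at about (360,200). The lift unit's well is at about (305,240). In the side picture the crank is at about (238,240) and the well at about (255,147). The steel one in the black stand is the one meant. I'll confirm that in an enlarged crop.

```bash
python3 - <<'E'
from h import *
a=cv2.imread('pics/s0.png');b=cv2.imread('pics/d0.png')
c=np.hstack([cv2.resize(a[110:210,220:320],(400,400),interpolation=2),cv2.resize(b[190:290,190:290],(400,400),interpolation=2)])
cv2.imwrite('pics/c1.png',c)
for f,(u0,v0,u1,v1) in (('s0',(230,110,300,205)),('d0',(205,195,280,270))):
    im,p=cloud(f); q=p[v0:v1,u0:u1].reshape(-1,3)
    for lo,hi in((86,108),(112,150),(25,34)):
        s=q[(q[:,2]>lo)&(q[:,2]<hi)]; print(f,lo,len(s),s.mean(0).round(1) if len(s) else '',s.min(0).round() if len(s) else '',s.max(0).round() if len(s) else '')
    z=p[...,2]; v,u=(235,305) if f=='s0' else (150,250)
    q=p[v-40:v+40,u-45:u+45].reshape(-1,3); s=q[(q[:,2]>80)&(q[:,2]<90)]; print('block',len(s),s.mean(0).round(1)); r=cv2.minAreaRect(s[:,:2].astype(np.float32)); print(r)
print(p[240,238],p[147,255])
E
```

```text
s0 86 166 [ 461.8 -218.2  101. ] [ 415. -278.   86.] [ 494. -176.  107.]
s0 112 74 [ 427.3 -266.7  131.8] [ 417. -281.  112.] [ 435. -259.  148.]
s0 25 268 [ 477.1 -196.2   30.1] [ 427. -250.   25.] [ 514. -161.   34.]
block 1544 [563.5 110.5  85. ]
((501.92279052734375, 134.9416046142578), (239.81275939941406, 189.6302947998047), 1.127082347869873)
d0 86 473 [ 451.5 -238.6   98.4] [ 409. -287.   86.] [ 493. -180.  108.]
d0 112 179 [ 423.1 -276.3  132.3] [ 414. -282.  112.] [ 433. -263.  144.]
d0 25 388 [ 479.9 -222.6   29.2] [ 430. -250.   25.] [ 515. -172.   34.]
block 875 [563.7 116.   84.5]
((562.570556640625, 170.0737762451172), (111.09078979492188, 253.66819763183594), 3.0304601192474365)
[ 457.6852537  -220.55057527   52.14529446] [573.78835793 119.80634158  71.48127933]
```

View pics/c1.png

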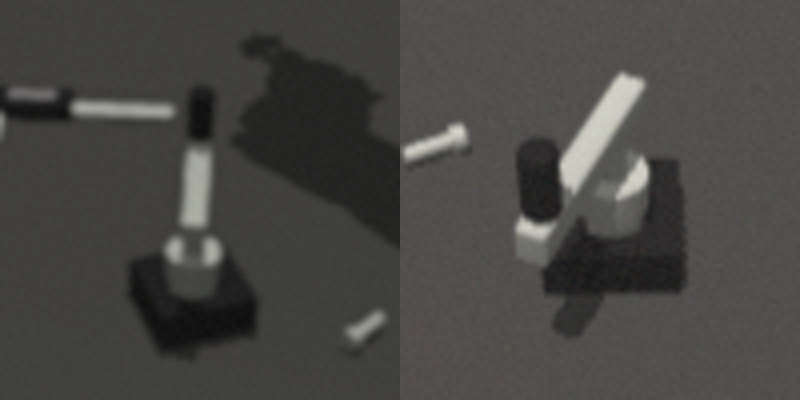

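The crop shows the steel crank standing in the black stand. Its arm runs from the handle at about (425,-271) to a far end near (494,-176), so the shank is near (472,-206). Both views agree, so I'll move towards it.

Call:
apply_moves(
  rows=[
    [-1,[4.5,-2.2,0],[0,0,-4]],
    [-1,[9,-4.5,0],[0,0,-9]],
    [-1,[13.5,-6.8,0],[0,0,-14]],
    [-1,[18,-9,0],[0,0,-18]],
    [-1,[20,-10,0],[0,0,-20]],
  ],
)

```text
clock: 0.65
tool_pos: [305.8, -355.4, 248.1]
ee_rot: [0.953, 0.304, 0.0, -0.001]
contact_force: [0.1, -1.3, -0.6]
finger_gap: 85.4
gripper_force: 0.0
```

```bash
cat >> h.py <<'E'
from scipy.spatial.transform import Rotation as R
def go(xyz=None,head=None):
    "shift (cm) and turn (deg) in the tool axes to reach xyz, heading of tool x"
    s=robot.state(); T=R.from_quat(s['ee_rot']); M=T.as_matrix(); h=np.degrees(np.arctan2(M[1,0],M[0,0]))
    print('t',round(s['clock'],2),'pos',s['tool_pos'].round(1),'head',h.round(1),'j',s['joints'].round(2),'F',s['contact_force'].round(1),'T',s['torque'].round(2),'gap',round(s['finger_gap'],1),'tilt',M[:,2].round(3))
    if xyz is not None: print('shift',(M.T@(np.array(xyz)-s['tool_pos'])/10).round(2))
    if head is not None:
        W=R.from_euler('z',head,degrees=True).as_matrix()@np.diag([1,-1,-1]); print('turn',R.from_matrix(M.T@W).as_rotvec(degrees=True).round(1))
E
python3 -c "
from h import *
go([472,-206,245],54)
E=imaging.camera_params('wrist')['extrinsics'];s=robot.state();M=R.from_quat(s['ee_rot']).as_matrix();print(M.T@(E[:3,3]-s['tool_pos']),M.T@E[:3,:3])"
```

```text
t 0.65 pos [ 305.8 -355.4  248.1] head 35.4 j [-0.86  0.16 -0.26  1.14  0.    1.66] F [ 0.1 -1.3 -0.6] T [0.02 0.01 0.  ] gap 85.4 tilt [ 0.     0.001 -1.   ]
shift [22.21 -2.55  0.34]
turn [ -0.   -0.1 -18.6]
[  84.85269805   -0.29121274 -126.2745821 ] [[-3.07894279e-04 -9.45980162e-01 -3.24224364e-01]
 [ 9.99999933e-01 -3.55029008e-04  8.62246747e-05]
 [-1.96675886e-04 -3.24224315e-01  9.45980208e-01]]
```

Call:
apply_moves(
  rows=[
    [-1,[4.5,-0.5,0],[0,0,-8.5]],
    [-1,[9,-1,0],[0,0,-17]],
    [-1,[13.5,-1.5,0],[0,0,-25.5]],
    [-1,[18,-2,0],[0,0,-34]],
    [-1,[22.2,-2.5,0.3],[0,0,-42]],
  ],
)

```text
clock: 1.15
tool_pos: [472.5, -208.5, 245.4]
ee_rot: [0.78, 0.626, 0.0, 0.0]
contact_force: [0.8, -0.3, -0.2]
finger_gap: 85.4
gripper_force: 0.0
```

Call:
apply_moves(
  rows=[
    [-1,[0,0,0],[0,0,-8]],
    [-1,[0,0,0],[0,0,-16]],
    [-1,[0,0,0],[0,0,-24]],
    [-1,[0,0,0],[0,0,-32]],
    [-1,[0,0,0],[0,0,-40]],
  ],
)

```text
clock: 1.65
tool_pos: [470.9, -209.7, 244.9]
ee_rot: [0.519, 0.855, -0.0, -0.0]
contact_force: [-0.1, 0.2, -0.8]
finger_gap: 85.2
gripper_force: 0.0
```

Call:
apply_moves(
  rows=[
    [-1,[0,0,0],[0,0,-8]],
    [-1,[0,0,0],[0,0,-16]],
    [-1,[0,0,0],[0,0,-24]],
    [-1,[0,0,0],[0,0,-32]],
    [-1,[0,0,0],[0,0,-40]],
  ],
)

```text
clock: 2.15
tool_pos: [470.8, -209.9, 244.9]
ee_rot: [0.196, 0.981, 0.0, -0.0]
contact_force: [0.1, -0.0, -0.5]
finger_gap: 85.2
gripper_force: 0.0
```

Call:
apply_moves(
  rows=[
    [-1,[0,0,0],[0,0,-8]],
    [-1,[0,0,0],[0,0,-16]],
    [-1,[0,0,0],[0,0,-24]],
    [-1,[0,0,0],[0,0,-32]],
    [-1,[0,0,0],[0,0,-40]],
  ],
)

```text
clock: 2.65
tool_pos: [470.8, -209.9, 244.9]
ee_rot: [-0.152, 0.988, 0.0, -0.0]
contact_force: [-0.4, 0.1, -0.3]
finger_gap: 85.4
gripper_force: 0.0
```

Call:
apply_moves(
  rows=[
    [-1,[0,0,0],[0,0,-8]],
    [-1,[0,0,0],[0,0,-16]],
    [-1,[0,0,0],[0,0,-24]],
    [-1,[0,0,0],[0,0,-32]],
    [-1,[0,0,0],[0,0,-37]],
  ],
)

```text
clock: 3.15
tool_pos: [470.8, -209.9, 244.9]
ee_rot: [-0.457, 0.89, 0.0, -0.0]
contact_force: [-0.4, -1.2, -0.2]
finger_gap: 85.5
gripper_force: 0.0
```

```bash
python3 - <<'E'
from h import *
go([472,-206,245],-126)
im,d,P=snap('wrist','w1')
go()
im,p=cloud('w1'); z=p[...,2]
m=((z>94)&(z<106)&(im.max(2)>90)).astype(np.uint8); n,l,s,c=cv2.connectedComponentsWithStats(m); k=1+s[1:,4].argmax(); q=p[l==k]
r=cv2.minAreaRect(q[:,:2].astype(np.float32)); print(s[k],q.mean(0),r,cv2.boxPoints(r))
q=p[(z>135)&(z<148)]; print('handle',len(q),np.median(q,0))
E
```

```text
t 3.15 pos [ 470.8 -209.9  244.9] head -125.6 j [-0.42  0.25 -0.17  1.16  0.   -1.37] F [-0.4 -1.2 -0.2] T [0.01 0.07 0.01] gap 85.5 tilt [-0.001  0.    -1.   ]
shift [-0.38  0.13 -0.01]
turn [ 0.1 -0.   0.4]
t 3.2 pos [ 470.8 -209.9  245. ] head -125.5 j [-0.42  0.25 -0.17  1.16 -0.   -1.37] F [-0.2 -0.7 -0.1] T [ 0.05 -0.06 -0.03] gap 85.2 tilt [-0.001  0.    -1.   ]
[ 254  111   19   99 1669] [ 456.91354069 -223.23016692  102.38271986] ((457.9609375, -221.47171020507812), (101.2023696899414, 18.016765594482422), 54.91236877441406) [[ 421.5026  -257.69904]
 [ 436.24527 -268.0556 ]
 [ 494.41928 -185.24438]
 [ 479.6766  -174.88782]]
handle 490 [ 423.70339441 -269.6100436   144.23500979]
```

View pics/w1.png

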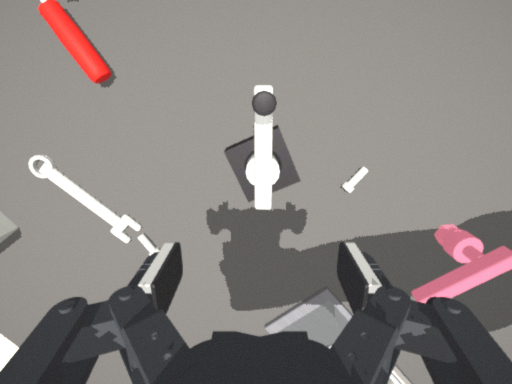

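The wrist view shows the crank arm vertical in the picture, with the handle at (264,103) and the shank at about (263,170). The shank is at (470,-204.6) with heading -125.1°.

Call:
apply_moves(
  rows=[
    [-1,[-0.4,0.37,3],[0,0,-0.4]],
    [-1,[-0.4,0.37,6],[0,0,-0.4]],
    [-1,[-0.4,0.37,9],[0,0,-0.4]],
    [-1,[-0.4,0.37,11],[0,0,-0.4]],
    [-1,[-0.4,0.37,12.5],[0,0,-0.4]],
  ],
)

```text
clock: 3.7
tool_pos: [469.3, -204.1, 118.4]
ee_rot: [-0.457, 0.889, 0.001, -0.001]
contact_force: [0.4, 0.5, 0.0]
finger_gap: 85.4
gripper_force: 0.0
```

Call:
apply_moves(
  rows=[
    [-1,[0,0,1.5],[0,0,0]],
    [-1,[0,0,2.7],[0,0,0]],
    [-1,[0,0,3.1],[0,0,0]],
    [-0.3,[0,0,3.1],[0,0,0]],
    [0.1,[0,0,3.1],[0,0,0]],
  ],
  squeeze=60,
)

```text
clock: 4.2
tool_pos: [470.9, -204.8, 89.8]
ee_rot: [-0.458, 0.889, -0.0, 0.0]
contact_force: [0.5, -0.1, 0.2]
finger_gap: 58.7
gripper_force: 0.0
```

```bash
python3 -c "
from h import *
go([470,-204.6,89],-125.1)"
```

```text
t 4.2 pos [ 470.9 -204.8   89.8] head -125.5 j [-0.41  0.36 -0.44  0.77 -0.   -1.36] F [ 0.5 -0.1  0.2] T [0.03 0.04 0.01] gap 58.7 tilt [ 0.001 -0.    -1.   ]
shift [0.04 0.08 0.08]
turn [-0.1  0.  -0.4]
```

Call:
apply_moves(
  rows=[
    [0.6,[0,0,0.05],[0,0,0]],
    [1,[0,0,0.05],[0,0,0]],
    [1,[0,0,0.05],[0,0,0]],
    [1,[0,0,0.05],[0,0,0]],
    [1,[0,0,0.05],[0,0,0]],
  ],
)

```text
clock: 4.7
tool_pos: [470.7, -204.6, 89.4]
ee_rot: [-0.458, 0.889, -0.0, 0.0]
contact_force: [-1.7, 0.1, 6.4]
finger_gap: 17.3
gripper_force: 59.4
```

```bash
python3 - <<'E'
from h import *
go()
# well from side & scene: bright top face at z~85, dark disc inside
for f,(u0,v0,u1,v1) in (('s0',(265,215,345,270)),('d0',(215,120,290,175))):
    im,p=cloud(f); print(f,p[230 if f=='s0' else 138,325 if f=='s0' else 245].round(1))
    g=cv2.cvtColor(im,cv2.COLOR_BGR2GRAY); t=p[...,2]
    w=np.zeros_like(g); w[v0:v1,u0:u1]=1
    m=((abs(t-85)<4)&(w>0)).astype(np.uint8)
    cs,hi=cv2.findContours(m,cv2.RETR_CCOMP,cv2.CHAIN_APPROX_NONE)
    for c,h in zip(cs,hi[0]):
        if len(c)>12:
            (a,b),ax,an=cv2.fitEllipse(c); print(h[3],len(c),(round(a),round(b)),np.round(ax),ray(f,a,b,85).round(1))
    q=p[(w>0)]; print(np.histogram(q[:,2],bins=range(0,140,8)))
E
```

```text
t 4.7 pos [ 470.7 -204.6   89.4] head -125.5 j [-0.41  0.36 -0.44  0.77  0.   -1.36] F [-1.7  0.1  6.4] T [ 0.18  0.32 -0.06] gap 17.3 tilt [ 0.001 -0.    -1.   ]
s0 [436.7  32.3   2.5]
-1 146 (304, 243) [39. 54.] [567.7 104.4  85. ]
13 14 (302, 259) [4. 6.] [605.3 145.4  85. ]
13 45 (304, 242) [13. 18.] [567.4 103.3  85. ]
(array([1104,  110,   39,   32,   47,   64,  121,  271,  178,  343, 1337,
        121,    0,   11,    0,    0,    0]), array([  0,   8,  16,  24,  32,  40,  48,  56,  64,  72,  80,  88,  96,
       104, 112, 120, 128, 136]))
d0 [551.1 153.   85.9]
-1 111 (254, 148) [23. 47.] [563.6  94.3  85. ]
0 34 (254, 147) [ 8. 16.] [564.9  96.1  85. ]
-1 46 (240, 126) [ 6. 17.] [553.5 234.1  85. ]
(array([596,  75,  58, 103, 131, 136, 150, 206, 181, 674, 818,  81,  15,
         6,   0,   0,   0]), array([  0,   8,  16,  24,  32,  40,  48,  56,  64,  72,  80,  88,  96,
       104, 112, 120, 128, 136]))
```

Call:
apply_moves(
  rows=[
    [1,[0,0,-1],[0,0,0]],
    [1,[0,0,-3],[0,0,0]],
    [1,[0,0,-6.5],[0,0,0]],
    [1,[0,0,-11],[0,0,0]],
    [1,[0,0,-15],[0,0,0]],
  ],
)

```text
clock: 5.2
tool_pos: [469.5, -204.2, 239.7]
ee_rot: [-0.458, 0.889, 0.001, -0.001]
contact_force: [2.8, -0.7, -5.8]
finger_gap: 16.8
gripper_force: 59.6
```

```bash
python3 -c "
from h import *
go([480,115,245],-91)"
```

```text
t 5.2 pos [ 469.5 -204.2  239.7] head -125.5 j [-0.41  0.24 -0.18  1.15  0.   -1.36] F [ 2.8 -0.7 -5.8] T [ 0.03 -0.12  0.08] gap 16.8 tilt [-0.002  0.001 -1.   ]
shift [-26.6   17.67  -0.5 ]
turn [  0.1   0.  -34.5]
```

Call:
apply_moves(
  rows=[
    [1,[-2,1.3,0],[0,0,-3.5]],
    [1,[-5.5,3.7,0],[0,0,-8.5]],
    [1,[-9,6,0],[0,0,-13.5]],
    [1,[-12.5,8.3,0],[0,0,-18]],
    [1,[-16,10.6,0],[0,0,-22]],
  ],
)

```text
clock: 5.7
tool_pos: [475.8, -11.3, 238.1]
ee_rot: [-0.62, 0.784, 0.001, -0.001]
contact_force: [0.6, -0.1, -5.1]
finger_gap: 16.8
gripper_force: 59.6
```

```bash
python3 -c "
from h import *
go([480,115,245],-91)"
```

```text
t 5.7 pos [475.8 -11.3 238.1] head -103.3 j [-0.02  0.18 -0.27  1.12  0.   -1.36] F [ 0.6 -0.1 -5.1] T [ 0.06 -0.18  0.03] gap 16.8 tilt [-0.002  0.    -1.   ]
shift [-12.39   2.51  -0.69]
turn [  0.1  -0.  -12.3]
```

Call:
apply_moves(
  rows=[
    [1,[-3.5,0.7,-0.2],[0,0,-3.5]],
    [1,[-7,1.4,-0.4],[0,0,-7]],
    [1,[-10,2,-0.6],[0,0,-10]],
    [1,[-12,2.5,-0.7],[0,0,-12.3]],
    [1,[-12.4,2.5,-0.7],[0,0,-12.3]],
  ],
)

```text
clock: 6.2
tool_pos: [480.7, 115.8, 245.1]
ee_rot: [-0.701, 0.713, 0.001, -0.001]
contact_force: [-0.2, -0.2, -6.4]
finger_gap: 17.3
gripper_force: 59.6
```

```bash
python3 - <<'E'
from h import *
go()
im,d,P=snap('wrist','w2')
go([566.5,100,245],-91)
im,p=cloud('w2'); z=p[...,2]
s=(abs(p[...,0]-566)<70)&(abs(p[...,1]-100)<70)&(abs(z-85)<3)
cv2.imwrite('pics/w2m.png',s*255)
cs,hi=cv2.findContours(s.astype(np.uint8),cv2.RETR_CCOMP,cv2.CHAIN_APPROX_NONE)
for c,h in zip(cs,hi[0]):
    if len(c)>20:
        (a,b),ax,an=cv2.fitEllipse(c); print(h[3],len(c),(round(a,1),round(b,1)),np.round(ax),an,ray('w2',a,b,85).round(1))
E
```

```text
t 6.2 pos [480.7 115.8 245.1] head -91.0 j [ 0.24  0.21 -0.21  1.15  0.   -1.32] F [-0.2 -0.2 -6.4] T [ 0.09 -0.01 -0.01] gap 17.3 tilt [-0.002  0.001 -1.   ]
t 6.25 pos [481.  115.1 245.1] head -91.1 j [ 0.23  0.21 -0.21  1.15  0.   -1.32] F [ 0.5  0.7 -6.1] T [ 0.01 -0.05 -0.03] gap 17.4 tilt [-0.002  0.    -1.   ]
shift [ 1.35 -8.57 -0.01]
turn [ 0.1 -0.  -0.1]
-1 393 (179.6, 160.3) [112. 125.] 124.52438354492188 [566.3  98.2  85. ]
0 27 (146.9, 207.2) [10. 10.] 126.0966567993164 [609.4 151.8  85. ]
0 29 (226.9, 201.7) [10. 10.] 36.77587890625 [518.4 146.8  85. ]
0 115 (181.5, 163.5) [37. 41.] 128.11505126953125 [564.7 101.8  85. ]
0 34 (128.2, 125.7) [11. 13.] 122.81421661376953 [615.   61.1  85. ]
0 32 (216.6, 118.6) [11. 11.] 135.0 [523.8  55.6  85. ][ WARN:0@0.429] global loadsave.cpp:1063 imwrite_ Unsupported depth image for selected encoder is fallbacked to CV_8U.
```

View pics/w2.png

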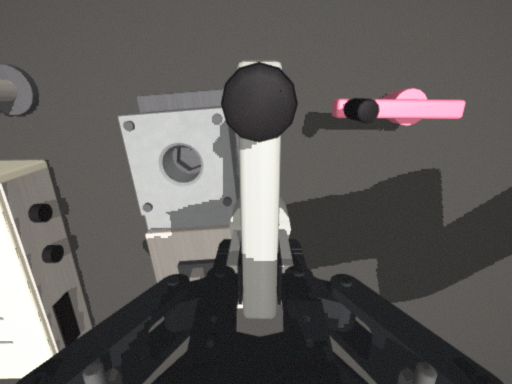

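The wrist view shows the well mouth at (182,163), the four screws on the block around it, and part of the hex socket down the bore near (190,158). The gripped crank's handle is at (259,103). I'll enlarge the well.

```bash
python3 - <<'E'
from h import *
im,p=cloud('w2')
c=cv2.resize(im[135:190,155:210],(770//2*1,385),interpolation=2); c=cv2.convertScaleAbs(cv2.resize(im[135:190,152:212],(600,550),interpolation=2),alpha=1.6); cv2.imwrite('pics/c2.png',c)
h=ray('w2',259.5,103,300.5); print('handle',h, 'tool x of handle', (480.8-h[0]+0, 115.5-h[1]))
g=cv2.GaussianBlur(im,(0,0),1).min(2)
m=np.zeros_like(g); m[138:190,155:210]=(g[138:190,155:210]<110)
cs,_=cv2.findContours(m,0,1)
for c in cs:
    if len(c)>40: e=cv2.fitEllipse(c); print(e,ray('w2',*e[0],85))
z=p[...,2]; print(z[150:185:4,165:200:4].round(0)); print('table',p[240,180:230:10].round(0))
E
```

```text
handle [480.25905643  35.0142899  300.5       ] tool x of handle (np.float64(0.5409435735671195), np.float64(80.48571010046672))
((180.39154052734375, 163.3787841796875), (31.91185188293457, 33.42192459106445), 134.19972229003906) [565.84243813 101.61875095  85.        ]
[[84. 68. 45. 45. 29. 30. 30. 29. 86.]
 [77. 61. 46. 46. 31. 30. 31. 30. 30.]
 [73. 60. 46. 43. 29. 29. nan 29. 30.]
 [72. 61. 49. 45. 36. 30. 30. 29. 31.]
 [77. 65. 54. 43. 46. 38. 32. 30. 33.]
 [79. 71. 61. 51. 45. 46. 43. 46. 46.]
 [84. 77. 70. 64. 56. 51. 49. 50. 60.]
 [85. 83. 79. 73. 70. 66. 66. 74. 85.]
 [86. 87. 86. 84. 81. 81. 83. 85. 87.]]
table [[578. 197.  80.]
 [566. 197.  80.]
 [554. 198.  79.]
 [542. 199.  79.]
 [530. 199.  79.]]
```

View pics/c2.png

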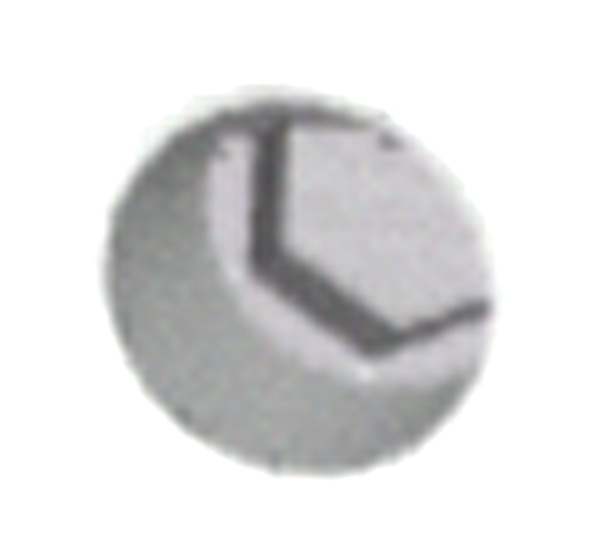

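The enlarged crop shows the socket's top edge. Its corners are at about (250,265) and (372,355), and one side runs up to about (252,130). I'll work out its angle.

```bash
python3 - <<'E'
from h import *
P=[ray('w2',152+x/10-.45,135+y/10-.45,45)[:2] for x,y in((252,130),(250,265),(372,355),(488,314))]
for a,b in zip(P,P[1:]): d=b-a; print(a.round(1),b.round(1),np.hypot(*d).round(1),(np.degrees(np.arctan2(d[1],d[0]))%60).round(1))
# centre from the full edge
print(P)
go([565.8,102.5,245],-91)
E
```

```text
[580.   91.7] [582.1 108.2] 16.7 22.6
[582.1 108.2] [568.4 119.8] 18.0 19.8
[568.4 119.8] [553.7 114.9] 15.6 18.5
[array([579.98282485,  91.687184  ]), array([582.13887834, 108.21642364]), array([568.41498045, 119.81075189]), array([553.66087705, 114.87070571])]
t 6.25 pos [481.  115.1 245.1] head -91.1 j [ 0.23  0.21 -0.21  1.15  0.   -1.32] F [ 0.5  0.7 -6.1] T [ 0.01 -0.05 -0.03] gap 17.4 tilt [-0.002  0.    -1.   ]
shift [ 1.1  -8.5  -0.01]
turn [ 0.1 -0.  -0.1]
```

The socket edges lie at about 20° (mod 60) and the well centre is at about (565.6,102.2). So the heading must be -10° (mod 60). I'll use -10°, because winding clockwise from there keeps the handle away from the table.

Call:
apply_moves(
  rows=[
    [1,[0.3,-2.2,0],[0,0,-8]],
    [1,[0.7,-4.7,0],[0,0,-16]],
    [1,[1,-7,0],[0,0,-24]],
    [1,[1.15,-8.2,0],[0,0,-32]],
    [1,[1.15,-8.4,0],[0,0,-40]],
  ],
)

```text
clock: 6.75
tool_pos: [566.7, 98.7, 244.7]
ee_rot: [0.903, -0.431, -0.0, 0.001]
contact_force: [-0.2, 0.7, -7.0]
finger_gap: 17.0
gripper_force: 60.0
```

Call:
apply_moves(
  rows=[
    [1,[0,0,0.5],[0,0,-8]],
    [1,[0,0,1],[0,0,-16]],
    [1,[0,0,2],[0,0,-24]],
    [1,[0,0,3],[0,0,-32]],
    [1,[0,0,4],[0,0,-40]],
  ],
)

```text
clock: 7.25
tool_pos: [564.6, 98.9, 204.6]
ee_rot: [0.995, -0.096, -0.001, 0.001]
contact_force: [-0.8, -0.3, -6.2]
finger_gap: 17.3
gripper_force: 60.0
```

```bash
python3 - <<'E'
from h import *
go([565.1,102.2,180],-10)
snap('scene','s3');snap('side','d3');snap('wrist','w3')
go([565.1,102.2,180],-10)
im,p=cloud('w3'); h=ray('w3',259.5,103,260); print(h)
E
```

```text
t 7.25 pos [564.6  98.9 204.6] head -11.0 j [ 0.17  0.36 -0.1   1.11 -0.   -2.78] F [-0.8 -0.3 -6.2] T [ 0.03 -0.    0.04] gap 17.3 tilt [-0.002 -0.001 -1.   ]
shift [-0.01 -0.34  2.46]
turn [ 0.1  0.1 -1. ]
t 7.4 pos [564.1  99.1 204.5] head -11.4 j [ 0.17  0.37 -0.1   1.11 -0.   -2.77] F [-0.8  1.2 -5.4] T [0.06 0.06 0.02] gap 16.8 tilt [-0.004 -0.001 -1.   ]
shift [ 0.05 -0.33  2.45]
turn [ 0.1  0.2 -1.4]
[644.72967956  83.78497594 260.        ]
```

Call:
apply_moves(
  rows=[
    [1,[0.05,-0.33,0.5],[0,0,-1.4]],
    [1,[0.05,-0.33,1.3],[0,0,-1.4]],
    [1,[0.05,-0.33,2.1],[0,0,-1.4]],
    [1,[0.05,-0.33,2.6],[0,0,-1.4]],
    [1,[0.05,-0.33,2.6],[0,0,-1.4]],
  ],
)

```text
clock: 7.9
tool_pos: [565.6, 103.4, 178.6]
ee_rot: [0.996, -0.085, -0.001, 0.0]
contact_force: [0.3, -0.3, -6.3]
finger_gap: 16.8
gripper_force: 59.9
```

```bash
python3 - <<'E'
from h import *
go([565.1,102.2,126],-10)
a=snap('scene','s4')[0];b=snap('side','d4')[0];go([565.1,102.2,126],-10)
c=np.hstack([cv2.resize(a[180:280,250:350],(400,400),interpolation=2),cv2.resize(b[80:180,205:305],(400,400),interpolation=2)])
cv2.imwrite('pics/c4.png',c)
E
```

```text
t 7.9 pos [565.6 103.4 178.6] head -9.8 j [ 0.18  0.38 -0.14  1.05 -0.   -2.79] F [ 0.3 -0.3 -6.3] T [0.06 0.08 0.  ] gap 16.8 tilt [-0.002 -0.    -1.   ]
shift [-0.01  0.12  5.26]
turn [0.1 0.1 0.2]
t 8.0 pos [566.4 103.6 179.7] head -9.8 j [ 0.18  0.38 -0.14  1.05 -0.   -2.79] F [ 0.7 -0.1 -6.3] T [0.01 0.04 0.  ] gap 16.7 tilt [-0. -0. -1.]
shift [-0.1   0.15  5.37]
turn [0.  0.  0.2]
```

View pics/c4.png

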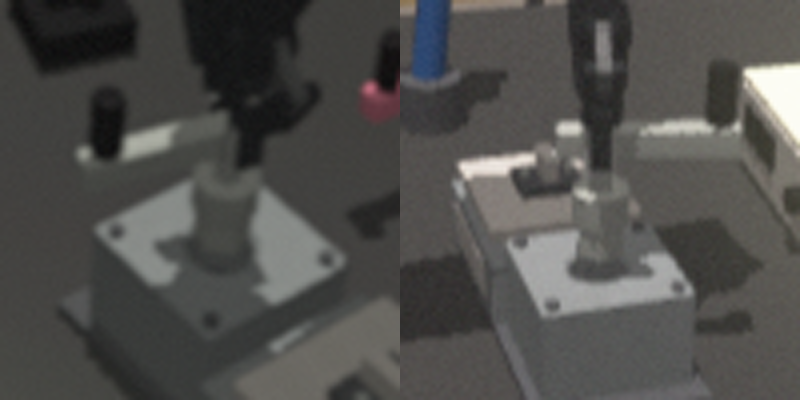

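Both crops show the shank's lower end hovering centred over the well mouth. I'll lower it gently.

Call:
apply_moves(
  rows=[
    [1,[-0.1,0.14,0.6],[0,0,0.2]],
    [1,[-0.1,0.14,1.2],[0,0,0.2]],
    [1,[-0.1,0.14,1.8],[0,0,0.2]],
    [1,[-0.1,0.14,2.4],[0,0,0.2]],
    [1,[-0.1,0.14,3],[0,0,0.2]],
  ],
)

```text
clock: 8.5
tool_pos: [565.2, 102.3, 149.1]
ee_rot: [0.996, -0.087, -0.0, 0.0]
contact_force: [-0.5, 1.3, -5.1]
finger_gap: 17.3
gripper_force: 60.0
```

```bash
python3 - <<'E'
from h import *
go([565.1,102.2,126],-10)
E
```

```text
t 8.5 pos [565.2 102.3 149.1] head -10.0 j [ 0.18  0.4  -0.2   0.97  0.   -2.79] F [-0.5  1.3 -5.1] T [-0.01  0.08  0.  ] gap 17.3 tilt [-0. -0. -1.]
shift [-0.01  0.01  2.31]
turn [0. 0. 0.]
```

Now at 149, with the collar about to enter. I'll go down in small steps.

Call:
apply_moves(
  rows=[
    [1,[0,0,0.2],[0,0,0]],
    [1,[0,0,0.4],[0,0,0]],
    [1,[0,0,0.6],[0,0,0]],
    [1,[0,0,0.8],[0,0,0]],
    [1,[0,0,1],[0,0,0]],
  ],
)

```text
clock: 9.0
tool_pos: [564.8, 102.2, 139.9]
ee_rot: [0.996, -0.087, -0.0, 0.0]
contact_force: [-2.3, 0.4, -5.0]
finger_gap: 17.2
gripper_force: 60.2
```

Call:
apply_moves(
  rows=[
    [1,[0,0,0.2],[0,0,0]],
    [1,[0,0,0.4],[0,0,0]],
    [1,[0,0,0.6],[0,0,0]],
    [1,[0,0,0.8],[0,0,0]],
    [1,[0,0,1],[0,0,0]],
  ],
)

```text
clock: 9.5
tool_pos: [564.8, 102.2, 129.5]
ee_rot: [0.996, -0.087, -0.0, 0.0]
contact_force: [-3.1, -1.3, -4.6]
finger_gap: 17.3
gripper_force: 60.3
```

Call:
apply_moves(
  rows=[
    [1,[-0.04,0,0.15],[0,0,0]],
    [1,[-0.04,0,0.3],[0,0,0]],
    [1,[-0.04,0,0.45],[0,0,0]],
    [1,[-0.04,0,0.55],[0,0,0]],
    [1,[-0.04,0,0.55],[0,0,0]],
  ],
)

```text
clock: 10.0
tool_pos: [564.5, 102.4, 123.9]
ee_rot: [0.996, -0.087, -0.0, -0.0]
contact_force: [-3.7, -0.1, -5.6]
finger_gap: 17.1
gripper_force: 60.2
```

Call:
apply_moves(
  rows=[
    [1,[-0.05,0,0.1],[0,0,0]],
    [1,[-0.05,0,0.2],[0,0,0]],
    [1,[-0.05,0,0.3],[0,0,0]],
    [1,[-0.05,0,0.4],[0,0,0]],
    [1,[-0.05,0,0.4],[0,0,0]],
  ],
)

```text
clock: 10.5
tool_pos: [564.4, 102.5, 120.1]
ee_rot: [0.996, -0.087, -0.0, 0.0]
contact_force: [-2.8, -0.9, -6.1]
finger_gap: 17.1
gripper_force: 60.1
```

In the socket, with no push needed. Continuing.

Call:
apply_moves(
  rows=[
    [1,[-0.05,0,0.15],[0,0,0]],
    [1,[-0.05,0,0.3],[0,0,0]],
    [1,[-0.05,0,0.45],[0,0,0]],
    [1,[-0.05,0,0.6],[0,0,0]],
    [1,[-0.05,0,0.6],[0,0,0]],
  ],
)

```text
clock: 11.0
tool_pos: [564.2, 102.5, 114.0]
ee_rot: [0.996, -0.087, 0.0, 0.0]
contact_force: [-0.9, -0.5, -6.8]
finger_gap: 16.9
gripper_force: 59.9
```

Call:
apply_moves(
  rows=[
    [1,[0,0,0.1],[0,0,0]],
    [1,[0,0,0.2],[0,0,0]],
    [1,[0,0,0.3],[0,0,0]],
    [1,[0,0,0.3],[0,0,0]],
    [1,[0,0,0.3],[0,0,0]],
  ],
)

```text
clock: 11.5
tool_pos: [564.1, 102.6, 111.2]
ee_rot: [0.996, -0.087, 0.0, -0.0]
contact_force: [-1.2, -1.9, -7.1]
finger_gap: 16.8
gripper_force: 60.0
```

Call:
apply_moves(
  rows=[
    [1,[0,0,0.05],[0,0,0]],
    [1,[0,0,0.1],[0,0,0]],
    [1,[0,0,0.15],[0,0,0]],
    [1,[0,0,0.15],[0,0,0]],
    [1,[0,0,0.15],[0,0,0]],
  ],
)

```text
clock: 12.0
tool_pos: [564.1, 102.6, 110.3]
ee_rot: [0.996, -0.087, 0.0, -0.0]
contact_force: [-1.4, -1.2, -0.3]
finger_gap: 16.8
gripper_force: 60.7
```

Call:
apply_moves(
  rows=[
    [1,[0,0,0.05],[0,0,0]],
    [1,[0,0,0.1],[0,0,0]],
    [1,[0,0,0.1],[0,0,0]],
    [1,[0,0,0.1],[0,0,0]],
    [1,[0,0,0.1],[0,0,0]],
  ],
)

```text
clock: 12.5
tool_pos: [564.1, 102.6, 109.0]
ee_rot: [0.996, -0.087, 0.0, -0.0]
contact_force: [-2.3, -1.5, 1.4]
finger_gap: 17.1
gripper_force: 61.0
```

Home: contact came at the expected depth and the spring is giving under about 8 N. Now I'll wind it clockwise.

Call:
apply_moves(
  rows=[
    [1,[0,0,0],[0,0,4]],
    [1,[0,0,0],[0,0,8]],
    [1,[0,0,0],[0,0,12]],
    [1,[0,0,0],[0,0,16]],
    [1,[0,0,0],[0,0,20]],
  ],
)

```text
clock: 13.0
tool_pos: [563.9, 102.7, 108.9]
ee_rot: [0.966, -0.26, -0.0, -0.0]
contact_force: [-2.3, -1.5, 1.1]
finger_gap: 16.9
gripper_force: 61.2
```

```bash
cat >> h.py <<'E'
def table(n,f):
    snap(n,f); im,p=cloud(f); m=(abs(p[...,0]-552)<50)&(abs(p[...,1]-225)<50)&(p[...,2]>70)&(p[...,2]<112)
    q=p[m][:,2]; h,e=np.histogram(q,bins=np.arange(70,113)); b=e[h.argmax()]; print(n,'table z',np.median(q[abs(q-b-.5)<2.5]).round(2),len(q))
E
python3 - <<'E'
from h import *
go(); table('scene','s5')
E
```

```text
t 13.0 pos [563.9 102.7 108.9] head -30.1 j [ 0.18  0.43 -0.26  0.88  0.   -2.44] F [-2.3 -1.5  1.1] T [-0.4   0.7   0.34] gap 16.9 tilt [ 0.  0. -1.]
scene table z 81.36 1350
```

Call:
apply_moves(
  rows=[
    [1,[0,0,0],[0,0,5]],
    [1,[0,0,0],[0,0,10]],
    [1,[0,0,0],[0,0,15]],
    [1,[0,0,0],[0,0,20]],
    [1,[0,0,0],[0,0,25]],
  ],
)

```text
clock: 13.55
tool_pos: [564.2, 103.0, 109.0]
ee_rot: [0.887, -0.462, 0.0, -0.001]
contact_force: [-1.7, -1.4, 2.0]
finger_gap: 16.7
gripper_force: 61.2
```

Call:
apply_moves(
  rows=[
    [1,[0,0,0],[0,0,5]],
    [1,[0,0,0],[0,0,10]],
    [1,[0,0,0],[0,0,15]],
    [1,[0,0,0],[0,0,20]],
    [1,[0,0,0],[0,0,25]],
  ],
)

```text
clock: 14.05
tool_pos: [564.7, 103.2, 109.2]
ee_rot: [0.766, -0.643, 0.0, -0.001]
contact_force: [-1.7, -0.8, 1.3]
finger_gap: 17.0
gripper_force: 61.2
```

```bash
python3 - <<'E'
from h import *
go(); table('scene','s6'); table('side','d6')
E
```

```text
t 14.05 pos [564.7 103.2 109.2] head -80.1 j [ 0.18  0.43 -0.26  0.88  0.   -1.56] F [-1.7 -0.8  1.3] T [-0.13  0.4   0.32] gap 17.0 tilt [ 0.002  0.001 -1.   ]
scene table z 88.29 1286
side table z 87.46 285
```

Call:
apply_moves(
  rows=[
    [1,[0,0,0],[0,0,3]],
    [1,[0,0,0],[0,0,6]],
    [1,[0,0,0],[0,0,9]],
    [1,[0,0,0],[0,0,12]],
    [1,[0,0,0],[0,0,15]],
  ],
)

```text
clock: 14.65
tool_pos: [564.9, 103.1, 109.2]
ee_rot: [-0.676, 0.737, -0.0, 0.001]
contact_force: [-0.2, -1.0, 2.5]
finger_gap: 17.0
gripper_force: 61.2
```

```bash
python3 -c "
from h import *
go()"
```

```text
t 14.65 pos [564.9 103.1 109.2] head -94.9 j [ 0.18  0.43 -0.26  0.88  0.   -1.31] F [-0.2 -1.   2.5] T [-0.09  0.16  0.36] gap 17.0 tilt [ 0.002  0.001 -1.   ]
```

Call:
apply_moves(
  rows=[
    [1,[0,0,0],[0,0,2]],
    [1,[0,0,0],[0,0,4]],
    [1,[0,0,0],[0,0,6]],
    [1,[0,0,0],[0,0,8]],
    [1,[0,0,0],[0,0,10]],
  ],
)

```text
clock: 15.15
tool_pos: [565.1, 103.1, 109.2]
ee_rot: [-0.61, 0.793, -0.0, 0.001]
contact_force: [-0.1, -0.4, 0.6]
finger_gap: 16.8
gripper_force: 61.1
```

```bash
python3 -c "
from h import *
go()"
```

```text
t 15.15 pos [565.1 103.1 109.2] head -104.9 j [ 0.18  0.43 -0.26  0.88  0.   -1.13] F [-0.1 -0.4  0.6] T [-0.15  0.08  0.36] gap 16.8 tilt [ 0.002  0.001 -1.   ]
```

Call:
apply_moves(
  rows=[
    [1,[0,0,0],[0,0,2]],
    [1,[0,0,0],[0,0,4]],
    [1,[0,0,0],[0,0,6]],
    [1,[0,0,0],[0,0,8]],
    [1,[0,0,0],[0,0,10]],
  ],
)

```text
clock: 15.65
tool_pos: [565.3, 103.0, 109.3]
ee_rot: [-0.538, 0.843, -0.0, 0.001]
contact_force: [0.6, -1.7, 1.6]
finger_gap: 16.8
gripper_force: 61.1
```

```bash
python3 -c "
from h import *
go()"
```

```text
t 15.65 pos [565.3 103.  109.3] head -114.9 j [ 0.18  0.43 -0.26  0.88  0.   -0.96] F [ 0.6 -1.7  1.6] T [-0.12  0.02  0.31] gap 16.8 tilt [ 0.003  0.001 -1.   ]
```

Call:
apply_moves(
  rows=[
    [1,[0,0,0],[0,0,2]],
    [1,[0,0,0],[0,0,4]],
    [1,[0,0,0],[0,0,6]],
    [1,[0,0,0],[0,0,8]],
    [1,[0,0,0],[0,0,10]],
  ],
)

```text
clock: 16.15
tool_pos: [565.5, 102.9, 109.3]
ee_rot: [-0.463, 0.886, -0.001, 0.001]
contact_force: [0.4, -1.4, 1.1]
finger_gap: 17.4
gripper_force: 61.1
```

```bash
python3 -c "
from h import *
go();table('scene','s7')"
```

```text
t 16.15 pos [565.5 102.9 109.3] head -124.9 j [ 0.18  0.43 -0.26  0.88 -0.   -0.78] F [ 0.4 -1.4  1.1] T [-0.2  -0.02  0.35] gap 17.4 tilt [ 0.003  0.    -1.   ]
scene table z 94.55 1275
```

Call:
apply_moves(
  rows=[
    [1,[0,0,0],[0,0,2]],
    [1,[0,0,0],[0,0,4]],
    [1,[0,0,0],[0,0,6]],
    [1,[0,0,0],[0,0,8]],
    [1,[0,0,0],[0,0,10]],
  ],
)

```text
clock: 16.7
tool_pos: [565.6, 102.8, 109.4]
ee_rot: [-0.384, 0.923, -0.001, 0.002]
contact_force: [0.6, -0.5, 1.6]
finger_gap: 17.0
gripper_force: 61.1
```

```bash
python3 -c "
from h import *
go()"
```

```text
t 16.7 pos [565.6 102.8 109.4] head -134.9 j [ 0.18  0.43 -0.26  0.88 -0.   -0.61] F [ 0.6 -0.5  1.6] T [-0.32 -0.13  0.33] gap 17.0 tilt [ 0.003  0.    -1.   ]
```

Call:
apply_moves(
  rows=[
    [1,[0,0,0],[0,0,1.5]],
    [1,[0,0,0],[0,0,3]],
    [1,[0,0,0],[0,0,4.5]],
    [1,[0,0,0],[0,0,6]],
    [1,[0,0,0],[0,0,7]],
  ],
)

```text
clock: 17.2
tool_pos: [565.4, 102.6, 109.3]
ee_rot: [-0.325, 0.946, -0.0, 0.001]
contact_force: [4.4, -2.3, 1.4]
finger_gap: 17.3
gripper_force: 61.1
```

```bash
python3 -c "
from h import *
go()"
```

```text
t 17.2 pos [565.4 102.6 109.3] head -142.1 j [ 0.18  0.43 -0.26  0.88 -0.   -0.48] F [ 4.4 -2.3  1.4] T [-0.43 -1.08  0.38] gap 17.3 tilt [ 0.003 -0.    -1.   ]
```

Call:
apply_moves(
  rows=[
    [1,[0,0,0],[0,0,0.5]],
    [1,[0,0,0],[0,0,1]],
    [1,[0,0,0],[0,0,1.5]],
    [1,[0,0,0],[0,0,2]],
    [1,[0,0,0],[0,0,2]],
  ],
)

```text
clock: 17.7
tool_pos: [565.3, 102.6, 109.3]
ee_rot: [-0.309, 0.951, -0.0, 0.001]
contact_force: [5.4, -2.2, 1.7]
finger_gap: 17.2
gripper_force: 61.1
```

```bash
python3 -c "
from h import *
go();table('scene','s8')
a=cv2.imread('pics/s8.png')
im,d,P=snap('side','d8')
c=np.hstack([cv2.resize(a[180:300,250:390],(467,400),interpolation=2),cv2.resize(im[90:190,205:285],(320,400),interpolation=2)]);cv2.imwrite('pics/c8.png',c)"
```

```text
t 17.7 pos [565.3 102.6 109.3] head -144.0 j [ 0.18  0.43 -0.26  0.88 -0.   -0.45] F [ 5.4 -2.2  1.7] T [-0.41 -1.26  0.29] gap 17.2 tilt [ 0.003 -0.    -1.   ]
scene table z 97.38 1245
```

View pics/c8.png

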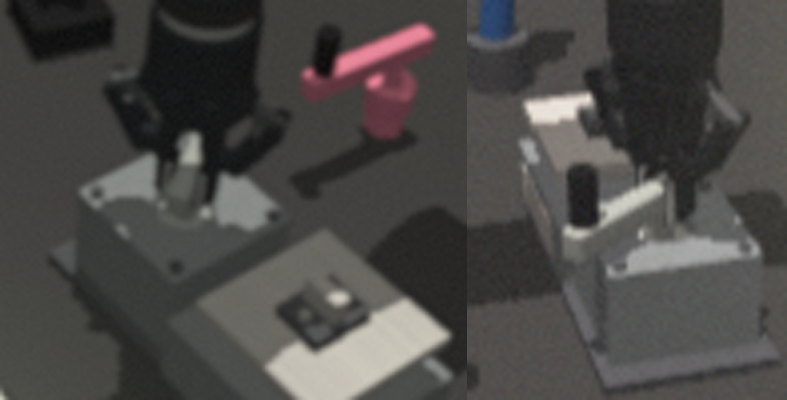

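The table has reached about 97 and is still following the crank, so it isn't at the stop yet. The crank stands seated in the well. I'll relieve the slight side load and continue.

Call:
apply_moves(
  rows=[
    [1,[-0.03,-0.05,0],[0,0,0.5]],
    [1,[-0.03,-0.05,0],[0,0,1]],
    [1,[-0.03,-0.05,0],[0,0,1.5]],
    [1,[-0.03,-0.05,0],[0,0,2]],
    [1,[-0.03,-0.05,0],[0,0,2.5]],
  ],
)

```text
clock: 18.3
tool_pos: [565.3, 102.4, 109.1]
ee_rot: [-0.288, 0.958, -0.0, 0.001]
contact_force: [4.9, -2.0, 1.3]
finger_gap: 17.3
gripper_force: 61.1
```

```bash
python3 -c "
from h import *
go();table('scene','s9')"
```

```text
t 18.3 pos [565.3 102.4 109.1] head -146.5 j [ 0.18  0.43 -0.26  0.88 -0.   -0.4 ] F [ 4.9 -2.   1.3] T [-0.36 -1.3   0.34] gap 17.3 tilt [ 0.002  0.    -1.   ]
scene table z 97.61 1234
```

Call:
apply_moves(
  rows=[
    [1,[0,0,0],[0,0,1]],
    [1,[0,0,0],[0,0,2]],
    [1,[0,0,0],[0,0,3]],
    [1,[0,0,0],[0,0,4]],
    [1,[0,0,0],[0,0,4]],
  ],
)

```text
clock: 18.85
tool_pos: [565.4, 102.4, 109.1]
ee_rot: [-0.254, 0.967, -0.0, 0.001]
contact_force: [5.7, -1.8, 1.5]
finger_gap: 17.0
gripper_force: 61.1
```

```bash
python3 -c "
from h import *
go();table('scene','s10')"
```

```text
t 18.85 pos [565.4 102.4 109.1] head -150.5 j [ 0.18  0.43 -0.26  0.88 -0.   -0.33] F [ 5.7 -1.8  1.5] T [-0.4  -1.32  0.3 ] gap 17.0 tilt [ 0.002  0.    -1.   ]
scene table z 98.3 1234
```

Call:
apply_moves(
  rows=[
    [1,[0,0,0],[0,0,1]],
    [1,[0,0,0],[0,0,2]],
    [1,[0,0,0],[0,0,3]],
    [1,[0,0,0],[0,0,4]],
    [1,[0,0,0],[0,0,4]],
  ],
)

```text
clock: 19.4
tool_pos: [565.3, 102.4, 109.1]
ee_rot: [-0.221, 0.975, -0.0, 0.001]
contact_force: [5.3, -1.5, 1.2]
finger_gap: 16.7
gripper_force: 61.9
```

```bash
python3 -c "
from h import *
go();table('scene','s11')"
```

```text
t 19.4 pos [565.3 102.4 109.1] head -154.4 j [ 0.18  0.43 -0.26  0.88 -0.   -0.27] F [ 5.3 -1.5  1.2] T [-0.49 -1.3   0.97] gap 16.7 tilt [ 0.002 -0.    -1.   ]
scene table z 98.41 1232
```

The torque rose from 0.3 to about 1 N·m and the table stopped following, so it is at the upper stop. I'll let go and retreat straight up.

Call:
apply_moves(
  rows=[
    [0.6,[0,0,0],[0,0,-0.8]],
    [0.2,[0,0,0],[0,0,-0.8]],
    [0,[0,0,0],[0,0,-0.8]],
    [0,[0,0,0],[0,0,-0.8]],
    [0,[0,0,0],[0,0,-0.8]],
  ],
)

```text
clock: 19.95
tool_pos: [563.2, 102.4, 108.2]
ee_rot: [-0.227, 0.974, 0.0, -0.001]
contact_force: [-0.4, 0.2, -0.6]
finger_gap: 42.6
gripper_force: 0.0
```

Call:
apply_moves(
  rows=[
    [0,[0,0,-1],[0,0,0]],
    [0,[0,0,-3],[0,0,0]],
    [0,[0,0,-6],[0,0,0]],
    [0,[0,0,-10],[0,0,0]],
    [0,[0,0,-14],[0,0,0]],
  ],
)

```text
clock: 20.45
tool_pos: [563.8, 102.3, 250.6]
ee_rot: [-0.228, 0.974, 0.0, -0.0]
contact_force: [1.4, -0.2, 0.4]
finger_gap: 42.9
gripper_force: 0.0
```

```bash
python3 -c "
from h import *
go();table('scene','s12');a=snap('wrist','w12')[0];im=snap('side','d12')[0]
i,p=cloud('w12'); z=p[...,2]; m=(abs(p[...,0]-565)<105)&(abs(p[...,1]-102)<80)&(z>112)&(z<132)
q=p[m]; print('arm top z',np.median(q[:,2]),len(q), cv2.minAreaRect(q[:,:2].astype(np.float32)))
cv2.imwrite('pics/c12.png',np.hstack([cv2.resize(a,(480,360)),cv2.resize(im[90:190,205:285],(288,360),interpolation=2)]))"
```

```text
t 20.45 pos [563.8 102.3 250.6] head -153.7 j [ 0.18  0.34 -0.01  1.22  0.   -0.28] F [ 1.4 -0.2  0.4] T [-0.06 -0.05  0.04] gap 42.9 tilt [-0.001  0.    -1.   ]
scene table z 98.41 1229
arm top z 122.86619761683744 1931 ((536.6581420898438, 87.30657958984375), (124.85514831542969, 17.99115753173828), 28.282150268554688)
```

View pics/c12.png

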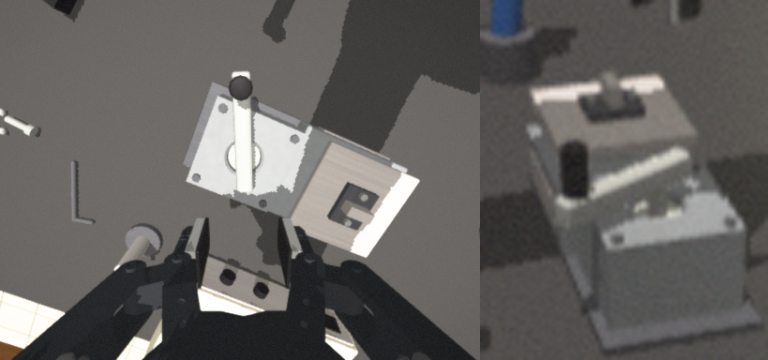

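The crank stands free and seated, with its arm top at 122.9, so its lower end is about 56 mm below the mouth. The table stayed at its top height of 98.4 after I let go. Nothing else has moved, so I'm handing in.

```bash
python3 -c "
from h import *
print(robot.job_done())"
```

```text
the job is handed in; nothing more can be done
None
```

The crank is seated home in the well, the table is wound up to its upper stop and held there after release, and I handed the job in with the gripper clear, at about 21 s.

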